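Dock the seat-cutter carriage and click it home

TASK

Lift the cutter carriage out of its parking stand by the lug in its middle, lower it nose first into the open end of the slideway in front of the bridge, and let go of it. Then take it at its rear crossbar and push it along the slideway under the bridge until the spring ball has clicked into its notch and the carriage comes up solid against it; feel for it, do not ram it. Leave the carriage there, flat and let go, and leave the other things on the bench where they are.

Things in the scene. Friction and masses are not known exactly. Their poses are not given: they have to be found in the camera images.
- carriage: Loose metal carriage, 0.35-0.7 kg: a slab 171 mm long (x), 50 wide (y), 24 thick. Origin on the underside below the lug; +x points to the tapered nose, 65 mm ahead; the tail end is 106 mm behind. A dark round cutter near the nose rises to 44 mm. The -y side is stepped: recessed land along the front half, then a notch for the spring ball, then the full-width shoulder, which cannot pass the ball.
- lug (a point): Centre of the carriage's upright lug, 41 mm above the underside at the balance point: a plate 44 mm long (x), 14 thick (y), from 24 to 58 mm above the underside. Axes as the carriage.
- crossbar (a point): Centre of the carriage's rear crossbar, 95 mm behind the lug, 46 mm above the underside: 44 mm wide (y), 14 thick (x), from 34 to 58 mm above the underside, on a short stem. Axes as the carriage.
- slideway: Fixed green slideway. Origin at bench level on the centre line, below the bridge's entry face; the carriage runs along its +x, nose first, on a base plate whose top is 12 mm up (x from -185 to 95 mm, 135 wide). Rails from x = -175: inner faces 54 mm apart, tops 32 mm up, upper inner edges flared by 8 mm to guide the carriage in from above.
- bridge (a point): Middle of the bridge's entry face, at its underside, 80 mm above the bench; axes as the slideway. The bridge covers x from 0 to 95 mm, about 130 mm wide, its top 92 mm above the bench. The carriage with its lug passes below it; a gripper holding the lug does not.
- plunger (a joint): Travel of the spring ball, m: 0 fully out (nothing there, or in the notch), 0.002-0.006 riding on the carriage's side. Its block is clamped on the -y side below the bridge at a place that changes: fully home, the carriage's origin is 5 to 38 mm past the entry face (slideway x). The ball drags over the last 50 mm (up to 12 N), drops into the notch, then the shoulder comes up solid on it.
- track: Steel strip fixed on the slideway's -y side beside the rail, same origin and axes as the slideway (so it does not tell where the ball is). It carries the dark clamped detent block, 30 mm long, with the spring ball (16 mm across); the ball pokes through a gap in the rail, the black pull knob out to the side.
- stand: Fixed grey parking stand. Origin at bench level below the parked carriage's origin, same axes. Base plate 10 mm thick, 210 long, 90 wide. A rear wall and two side cheeks (x from -128 to -71 mm, 85 mm above the bench, 90 wide) closely surround the parked crossbar, so it cannot be gripped there; the lug is free.
- valve_a: An engine valve standing head down, 38 mm across, 112 mm tall, origin under its centre; to be left alone.
- valve_b: A second engine valve of the same kind standing head down, origin under its centre; to be left alone.
- jar: A white jar 66 mm across, 75 mm tall, origin under its centre; to be left alone.
- mug: A mug 80 mm across, 95 mm tall, origin under its centre; to be left alone.
- sleeve: A bare metal sleeve 56 mm across, 65 mm tall, origin under its centre; to be left alone.
- driver: A screwdriver lying flat, 200 mm long, origin near its middle; to be left alone.
- hammer: A hammer lying flat, 260 mm long, origin near its middle; to be left alone.
Not all that is in view belongs to the job. Of the things that look like the carriage, the larger one is meant.

How it is judged:
On the way:
1. the carriage lies in the slideway, its lug still in front of the bridge, and has been let go (y of carriage in the frame of slideway between -0.006 and 0.006 m and z of carriage in the frame of slideway between 0.008 and 0.016 m and angle between carriage's own z axis and vertical below 0.06 rad and x of carriage in the frame of slideway between -0.13 and 0 m and contact force between the fingers and carriage below 0.3 N), for 0.2 s.
At the end, for the whole second after the job is handed in: The carriage lies flat in the slideway (within 6 mm of the centre line, 4 mm in height, 0.06 rad), its origin 2 to 44 mm past the bridge's entry face, the spring ball dropped into its notch (ball travel under 1.6 mm; on the carriage's side it reads more), at rest and let go (y of carriage in the frame of slideway between -0.006 and 0.006 m and z of carriage in the frame of slideway between 0.008 and 0.016 m and angle between carriage's own z axis and vertical below 0.06 rad and x of carriage in the frame of slideway between 0.002 and 0.044 m and angle between the x axis of carriage and the x axis of slideway, either way round below 0.06 rad and value of joint plunger below 0.0016 m and linear speed of carriage below 0.01 m/s); the robot touches nothing.
It fails at once if the carriage is rammed against the spring ball (over 50 N) (contact force between carriage and track above 50 N).
It fails at once if a bystander is shifted by more than 40 mm or knocked over (distance of any of valve_a, valve_b, jar, mug, sleeve, driver, hammer from where it was at the start of the episode above 0.04 m or angle between any of valve_a, valve_b, jar, mug, sleeve's own z axis and vertical above 0.6 rad).
It also fails if it takes over 72 s, if anything falls off the work surface, if the arm or the gripper's body presses on something with over 40 N, if the wrist force passes 120 N, or if a joint passes its speed limit or range.

ROBOT

A 7-joint arm with a two-finger parallel gripper is mounted at the origin on the work surface. World frame = base frame: x ahead of the robot, y to its left, z up, the work surface at z = 0. Lengths are in m, angles in rad, forces in N, time in s.
With the tool pointing down it reaches from about 0.35 to 0.9 m from the base axis. Payload 19.9 kg.
Tool frame: the origin (TCP) lies midway between the tips of the shut fingers; the grasp point (between the pads) lies bot.grasp_offset behind it (bot.grasp_offset is the distance from the TCP to the grasp point, in m); z points along the fingers, y is the line along which they close (so a half turn about z gives the same grasp; the last joint's range is limited). The gripper opens to 85 mm and grips with 20 to 120 N. Pads are 22 mm wide; open, the fingers measure 114 mm over their backs; the gripper's body (76 mm by 85 mm) begins 54 mm behind the grasp point. The pads swing forward as they close: fully open they stand 13 mm farther back than shut.
Start: joints at [-0.042, 0.417, -0.01, 1.614, 0.005, 1.111, -0.053], TCP at [0.625, 0, 0.231] pointing down, gripper open.
Joint ranges: [-2.81, 2.81], [-0.39, 2.02], [-1.27, 1.25], [0.06, 2.57], [-1.19, 4.33], [0.19, 2], [-2.82, 2.82]. Speed limits (rad/s): [1.89, 1.89, 2.39, 2.39, 3.01, 3.01, 3.01].

INTERFACE

Orientations are given as a unit quaternion [x, y, z, w].
In Python, from bench import bot gives the robot as it stands.
- The arm moves only by the shell command python3 -m jog 'ROWS'. ROWS is text: rows parted by semicolons, each of 7 numbers parted by spaces: the shift along the tool's x, y, z in units of 50 mm (1.0 is 50 mm), then the turn, a rotation vector about the tool's x, y, z in units of 8 degrees (1.0 is 8 degrees), then the opening, from -1 (shut) to 1 (fully open). In form: tx ty tz ax ay az grip; .... A call has 1 to 20 rows; each row is the pose to reach, as a shift and turn from the pose commanded when the call began, along the tool's axes at that moment; what a row does not reach only later rows make up. A row lasts 1/8 s, in which the tool goes at most 62.5 mm and 10.7 degrees, less where a joint would pass 70% of its speed; a pose out of reach is approached as far as the arm can. A call with a gripper value outside its range is refused whole. The fingers move at their own pace and stop on an object; the grip force is fixed at half the most. Time passes only in rows, so rows that repeat a pose let the fingers close. It gives the time, the measured TCP pose, the force, the opening and the grip force at its end, in the units of the state.
- bot.get_obs(): the state, without advancing time (a new reading comes with each control period).
- bot.read_camera(name): name is "scene" or "side" or "wrist"; returns a dict with "color" (480x640x3 uint8, red, green, blue), "mtx" (3x3 intrinsics, pixels), "camera_from_world" (4x4, takes a point from world to camera coordinates); the wrist camera has in their place "hand_eye" (4x4, takes a point from camera to tool coordinates, whose origin is the TCP and whose axes are the flange's). Camera axes: x right, y up, looking along -z (the intrinsics and any distortion apply to the point x, -y, -z); pixel columns grow to the right and rows downward; lengths in m; the calibration is good to about 2 mm. A picture is of the moment at which its call begins: read the wrist's pose just before it. There is no depth.
- bot.hand_in(): hands the job in; it is judged then, once.
Trained networks look in a picture, given as the dict that the camera call returned (one of the last four; its "shot" number tells which), for a name from the list of things; names that differ only in an ending like _2 or _b are one class to them, and where a whole thing is asked for, a point or a joint stands for the part that bears it (a point fixed in the world has none). Each returns a list of dicts, best first, with "confidence" (0 to 1); they miss things now and then, are a little off and sometimes report something else, mostly with a low value. They report only what shows in the picture. A call takes as long as a camera call. They do not tell look-alikes from the thing itself.
- bot.search_frame(picture, thing): "box" ([left, top, right, bottom] in pixels, round what is visible of it).
- bot.regions_of(picture, thing): "pixels" (480x640 bool, what is visible of it) and "box" ([left, top, right, bottom] in pixels, round what is visible of it).
The state is a dict: "clock": time; "qpos": joint angles; "dq": joint speeds; "tau": joint torques, N m; "tool_pos": TCP position; "tool_rot": TCP orientation; "wrist_force": force on the tool from outside, world axes, zero at the start; "torque": the same for the moment, N m; "gripper_width": finger opening in m; "gripper_force": force on a finger pad.
Only numpy, scipy, OpenCV 4.12 (cv2) and the standard library are available. Lean on these libraries where they do the work, as an engineer would, in place of code of your own. Each camera call takes 0.05 s, during which the arm holds its last target. There are 200 camera calls.

## Working session

There is one attempt and no reset: what is moved stays moved. The work goes in short steps, Python scripts to look and compute and a shell command to move; the robot and the scene stay as the last step left them, time stands still between calls to the robot, and variables do not carry over. Pictures are saved under pics/ and viewed, at most 10 in all, crops included, and the job is handed in when it is done.

```bash
mkdir -p pics; ls; python3 - <<'E'
from bench import bot
import cv2,numpy as np
o=bot.get_obs();print({k:np.round(v,3) for k,v in o.items()},bot.grasp_offset)
ims=[]
for n in("scene","side"):
    p=bot.read_camera(n);ims.append(p["color"]);cv2.imwrite(f"pics/{n}0.png",p["color"][:,:,::-1])
    print(n,p["mtx"].tolist(),np.round(p["camera_from_world"],4).tolist(),[k for k in p])
    for t in("carriage","slideway","stand","lug","crossbar","track","plunger","bridge"):
        try:print(t,[(np.round(d["box"]).tolist(),round(d["confidence"],2)) for d in bot.search_frame(p,t)])
        except Exception as e:print(t,e)
E
```

```text
pics
{'clock': np.float64(0.0), 'qpos': array([-0.042,  0.418, -0.01 ,  1.614,  0.005,  1.111, -0.053]), 'dq': array([-0.   , -0.   , -0.   ,  0.   , -0.001, -0.   ,  0.001]), 'tau': array([ 0.0000e+00, -8.6444e+01,  6.7900e-01, -4.3490e+01,  1.9000e-02,
        7.0000e-03,  0.0000e+00]), 'tool_pos': array([ 0.625, -0.   ,  0.231]), 'tool_rot': array([ 0.707,  0.707, -0.   , -0.   ]), 'wrist_force': array([-0.587,  0.282,  0.211]), 'torque': array([-0.022,  0.031,  0.008]), 'gripper_force': np.float64(0.0), 'gripper_width': np.float64(0.085)} 0.0187
scene [[495.01170867221344, 0.0, 318.9761794207685], [0.0, 495.01170867221344, 234.02723714228063], [0.0, 0.0, 1.0]] [[0.8455, 0.5336, 0.0171, -0.47], [-0.3032, 0.4536, 0.8381, 0.0894], [0.4395, -0.7138, 0.5453, -1.3291], [0.0, 0.0, 0.0, 1.0]] ['color', 'mtx', 'camera_from_world', 'shot']
carriage [([176.0, 304.0, 268.0, 360.0], 0.65), ([154.0, 310.0, 283.0, 392.0], 0.16)]
slideway [([297.0, 179.0, 380.0, 286.0], 0.68), ([354.0, 213.0, 382.0, 235.0], 0.17)]
stand [([154.0, 307.0, 284.0, 394.0], 0.74), ([330.0, 311.0, 369.0, 369.0], 0.41)]
[... 459 characters left out ...]
239.75520340656104], [0.0, 0.0, 1.0]] [[0.8357, -0.5491, -0.0071, -0.4017], [0.3307, 0.4929, 0.8048, -0.2644], [-0.4384, -0.6749, 0.5935, -0.8961], [0.0, 0.0, 0.0, 1.0]] ['color', 'mtx', 'camera_from_world', 'shot']
carriage [([395.0, 307.0, 455.0, 362.0], 0.92), ([389.0, 310.0, 477.0, 403.0], 0.73), ([299.0, 371.0, 356.0, 399.0], 0.62)]
slideway [([263.0, 195.0, 375.0, 285.0], 0.94)]
stand [([389.0, 313.0, 476.0, 401.0], 0.78)]
lug [([400.0, 309.0, 454.0, 361.0], 0.96), ([296.0, 372.0, 358.0, 402.0], 0.7)]
crossbar [([298.0, 371.0, 356.0, 401.0], 0.88), ([396.0, 306.0, 452.0, 361.0], 0.57)]
track [([292.0, 213.0, 322.0, 230.0], 0.74)]
plunger []
bridge [([262.0, 194.0, 375.0, 288.0], 0.63)]
```

```bash
python3 - <<'E'
import cv2
a=cv2.imread("pics/scene0.png");b=cv2.imread("pics/side0.png")
cv2.imwrite("pics/sc.png",cv2.resize(a[160:400,130:450],(800,600),interpolation=cv2.INTER_CUBIC))
cv2.imwrite("pics/sd.png",cv2.resize(b[175:415,210:530],(800,600),interpolation=cv2.INTER_CUBIC))
E
```

```text
(no output)
```

View pics/sc.png

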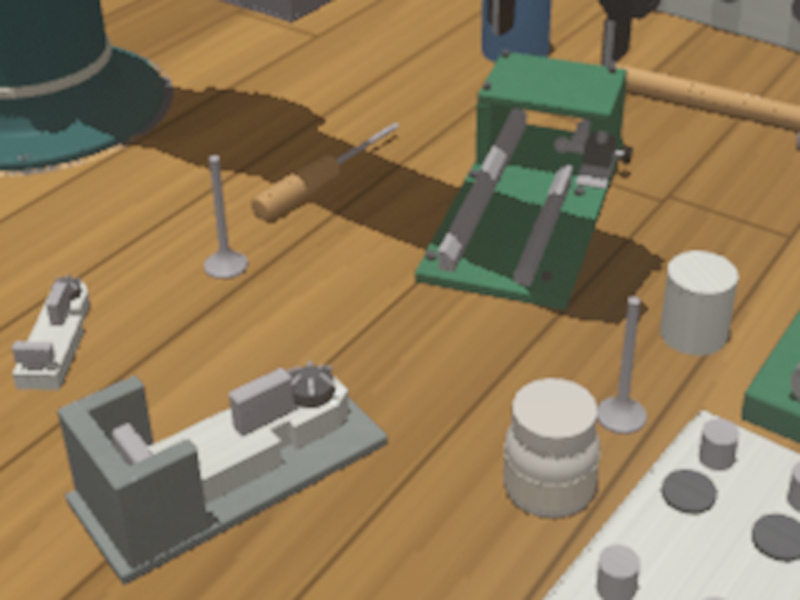

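View pics/sd.png

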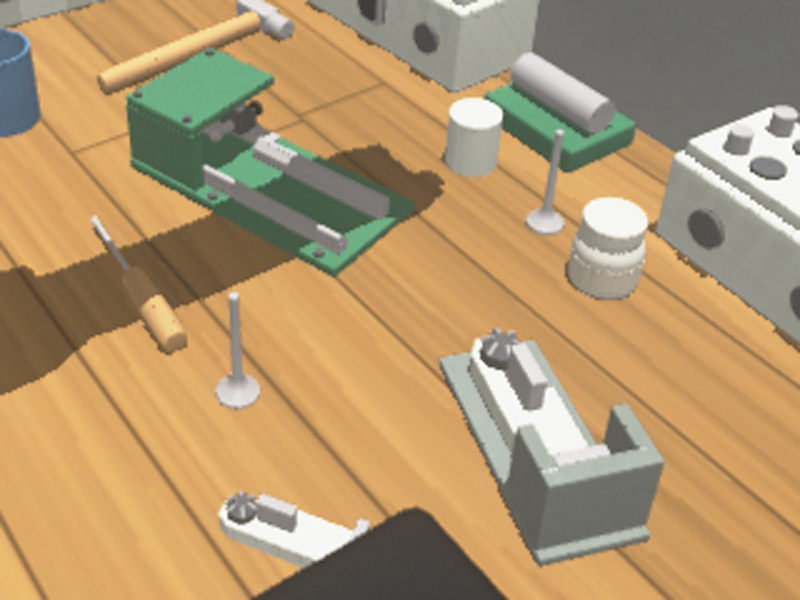

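The pictures show the carriage in its grey stand (scene crop about (230,440), side crop about (550,430)), nose away from the walls. The green slideway has its open end towards the robot, with the detent block on the right under the bridge. The small carriage at the left is the decoy. I'll fit the poses from the corners I can see.

```bash
cat > h.py <<'E'
import numpy as np
from scipy.spatial.transform import Rotation as R
from scipy.optimize import least_squares
def proj(P,K,T):
    c=(T[:3,:3]@P.T).T+T[:3,3]; u=np.c_[c[:,0],-c[:,1]]/-c[:,2:]
    return u*[K[0,0],K[1,1]]+K[:2,2]
def W(p,L):
    c,s=np.cos(p[2]),np.sin(p[2]);L=np.array(L,float)
    return np.c_[p[0]+c*L[:,0]-s*L[:,1],p[1]+s*L[:,0]+c*L[:,1],L[:,2]]
def units(tool_pos,q,goal,goal_yaw_y):
    "shift (in tool axes, /50mm) to TCP goal, turn about z (/8deg) to bring tool y along world yaw"
    r=R.from_quat(q);d=r.inv().apply(np.array(goal)-tool_pos)/.05
    y=r.inv().apply([np.cos(goal_yaw_y),np.sin(goal_yaw_y),0])
    a=np.degrees(np.arctan2(-y[0],y[1]));a=(a+90)%180-90
    zt=r.inv().apply([0,0,-1]);return np.round(d,3),round(a/8,3),np.round(np.degrees([-zt[1],zt[0]])/8,3)
E
python3 - <<'E'
from h import *
from bench import bot
S=bot.read_camera("scene");D=bot.read_camera("side")
def fit(sc,sd,p0,name):
    def res(p):
        out=[]
        for lst,cam,off in((sc,S,(130,160)),(sd,D,(210,175))):
            a=np.array(lst,float);px=a[:,3:]/2.5+off
            out.append(proj(W(p,a[:,:3]/1000),np.array(cam["mtx"]),np.array(cam["camera_from_world"]))-px)
        return np.vstack(out).ravel()
    b=min((least_squares(res,[p0[0],p0[1],y],loss="soft_l1") for y in(-2,-1,0,1,2,3)),key=lambda r:r.cost)
    print(name,b.x.round(4),np.degrees(b.x[2]).round(1));print(res(b.x).reshape(-1,2).round(1).tolist())
fit([(-128,45,85,62,410),(-128,-45,85,127,490),(-71,-45,85,203,440),(-71,45,85,140,382),(82,-45,10,386,438),(-128,-45,0,127,578)],
[(-128,45,85,540,497),(-71,45,85,520,430),(-128,-45,85,662,460),(-71,-45,85,625,405),(-128,45,0,543,563),(-128,-45,0,648,538),(82,45,10,441,358),(82,-45,10,530,340)],(.5,-.2),"stand")
fit([(-185,67.5,12,418,273),(-185,-67.5,12,567,303),(0,65,92,478,93),(0,-65,92,615,108),(95,65,92,497,55),(95,-65,92,627,68)],
[(0,65,92,195,128),(0,-65,92,273,78),(95,65,92,130,97),(95,-65,92,207,50),(-185,67.5,12,335,268),(-185,-67.5,12,413,203)],(.7,.1),"slide")
E
```

```text
stand [ 0.5448 -0.2647  1.2447] 71.3
[[-4.0, -0.2], [-5.8, 0.1], [-2.8, 3.5], [-3.2, -3.4], [2.8, -3.4], [1.6, 1.8], [4.6, -3.0], [-1.0, -1.0], [2.6, 1.0], [1.7, -0.7], [-2.8, -0.0], [-0.5, -0.8], [-2.3, -2.0], [0.2, -2.5]]
slide [0.5305 0.1588 1.8714] 107.2
[[-1.3, -0.1], [0.6, -1.1], [-1.3, -0.2], [-1.9, 1.6], [0.8, -2.4], [-0.2, -0.6], [-1.0, 0.1], [1.3, -1.7], [-2.0, -0.7], [1.2, -2.0], [1.2, 0.3], [2.1, -1.2]]
```

```bash
python3 - <<'E'
from h import *
from bench import bot
o=bot.get_obs();p=bot.read_camera("wrist");print(p["mtx"],np.round(p["hand_eye"],4).tolist())
print(units(o["tool_pos"],o["tool_rot"],[.535,-.27,.23],1.2447+np.pi/2),R.from_quat(o["tool_rot"]).as_matrix().round(2).tolist())
E
```

```text
[[379.13245556   0.         326.01613377]
 [  0.         379.13245556 233.63201687]
 [  0.           0.           1.        ]] [[0.0004, 0.956, 0.2934, 0.0738], [1.0, -0.0001, -0.0009, 0.0005], [-0.0008, 0.2934, -0.956, -0.1413], [0.0, 0.0, 0.0, 1.0]]
(array([-5.4  , -1.799,  0.026]), np.float64(2.335), array([-0.,  0.])) [[0.0, 1.0, -0.0], [1.0, -0.0, -0.0], [-0.0, -0.0, -1.0]]
```

```bash
python3 -m jog '-1.2 -0.4 0 0 0 0.6 1; -2.4 -0.8 0 0 0 1.2 1; -3.6 -1.2 0 0 0 1.8 1; -4.8 -1.6 0 0 0 2.34 1; -5.4 -1.8 0 0 0 2.34 1; -5.4 -1.8 0 0 0 2.34 1; -5.4 -1.8 0 0 0 2.34 1'
python3 - <<'E'
from h import *
from bench import bot
import cv2
o=bot.get_obs();p=bot.read_camera("wrist");cv2.imwrite("pics/w1.png",p["color"][:,:,::-1]);print(o["tool_pos"],o["tool_rot"],o["clock"])
for t in("carriage","lug","stand"):print(t,[(np.round(d["box"]).tolist(),round(d["confidence"],2)) for d in bot.search_frame(p,t)])
E
```

```text
clock: 1.92
tool_pos: [0.5354, -0.2692, 0.2312]
tool_rot: [0.812, 0.583, 0.0, -0.0]
wrist_force: [0.7, 0.4, -0.5]
gripper_width: 0.0856
gripper_force: 0.0
[ 0.53535987 -0.26916516  0.23123031] [ 8.12469187e-01  5.83004094e-01  1.52743204e-04 -1.54011163e-04] 1.925
carriage [([68.0, 212.0, 188.0, 305.0], 0.78), ([308.0, 116.0, 364.0, 312.0], 0.59)]
lug [([66.0, 214.0, 187.0, 305.0], 0.77), ([305.0, 117.0, 365.0, 308.0], 0.66)]
stand [([282.0, 105.0, 389.0, 348.0], 0.58)]
```

View pics/w1.png

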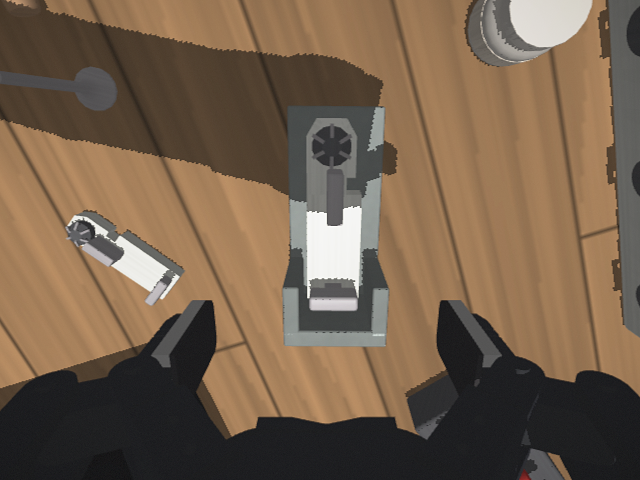

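The wrist view shows the carriage square to the hand. Its cutter is at (332,146), the lug's top runs to (335,225), and the crossbar's rear top edge is at row 309. The rear wall's outer top edge is at row 345.

```bash
cat >> h.py <<'E'
def ray(o,p,uv,z):
    "world points at height z for wrist pixels"
    K=np.array(p["mtx"]);H=np.array(p["hand_eye"]);r=R.from_quat(o["tool_rot"])
    uv=np.atleast_2d(uv).astype(float);d=np.c_[(uv[:,0]-K[0,2])/K[0,0],-(uv[:,1]-K[1,2])/K[1,1],-np.ones(len(uv))]
    d=r.apply(d@H[:3,:3].T);c=r.apply(H[:3,3])+o["tool_pos"]
    return c+d*((np.reshape(z,(-1,1))-c[2])/d[:,2:])
E
python3 - <<'E'
from h import *
from bench import bot
o=bot.get_obs();p=bot.read_camera("wrist")
pts=[(284,345,.085,-128,45),(387,345,.085,-128,-45),(289,107,.01,0,45),(384,107,.01,0,-45),(327,225,.068,-22,7),(343,225,.068,-22,-7),(310,309,.068,-102,22),(357,309,.068,-102,-22),(328,170,.068,22,7),(342,170,.068,22,-7)]
X=ray(o,p,[q[:2] for q in pts],[q[2] for q in pts])
# in tool frame
r=R.from_quat(o["tool_rot"])
for q,x,t in zip(pts,X,r.inv().apply(X-o["tool_pos"])):print(q,x.round(4),(t*1000).round(1))
E
```

```text
(284, 345, 0.085, -128, 45) [ 0.4648 -0.3672  0.085 ] [-115.7  -35.6  146.3]
(387, 345, 0.085, -128, -45) [ 0.5499 -0.3959  0.085 ] [-115.7   54.2  146.2]
(289, 107, 0.01, 0, 45) [ 0.5312 -0.1798  0.01  ] [ 83.  -32.5 221.3]
(384, 107, 0.01, 0, -45) [ 0.6128 -0.2073  0.01  ] [ 83.1  53.7 221.3]
(327, 225, 0.068, -22, 7) [ 0.5334 -0.2807  0.068 ] [-11.8   1.9 163.3]
(343, 225, 0.068, -22, -7) [ 0.5461 -0.285   0.068 ] [-11.8  15.2 163.3]
(310, 309, 0.068, -102, 22) [ 0.4942 -0.3498  0.068 ] [-89.9 -13.3 163.3]
(357, 309, 0.068, -102, -22) [ 0.534  -0.3633  0.068 ] [-89.9  28.8 163.3]
(328, 170, 0.068, 22, 7) [ 0.5487 -0.2377  0.068 ] [ 33.8   2.6 163.3]
(342, 170, 0.068, 22, -7) [ 0.5593 -0.2413  0.068 ] [ 33.8  13.8 163.3]
```

```bash
python3 -m jog '0.23 0.17 1 0 0 0 0.4; 0.23 0.17 2 0 0 0 0.4; 0.23 0.17 3 0 0 0 0.4; 0.23 0.17 3.6 0 0 0 0.4; 0.23 0.17 3.8 0 0 0 0.4; 0.23 0.17 3.8 0 0 0 0.4; 0.23 0.17 3.8 0 0 0 0.4;0.23 0.17 3.8 0 0 0 -1;0.23 0.17 3.8 0 0 0 -1;0.23 0.17 3.8 0 0 0 -1;0.23 0.17 3.8 0 0 0 -1;0.23 0.17 3.8 0 0 0 -1;0.23 0.17 3.8 0 0 0 -1;0.23 0.17 3.8 0 0 0 -1;0.23 0.17 3.8 0 0 0 -1'
```

```text
clock: 4.05
tool_pos: [0.5467, -0.2618, 0.0416]
tool_rot: [0.813, 0.583, -0.0, -0.0]
wrist_force: [-3.3, 1.5, 6.0]
gripper_width: 0.0126
gripper_force: 62.2
```

```bash
python3 -m jog '0 0 -0.5 0 0 0 -1; 0 0 -1 0 0 0 -1; 0 0 -2 0 0 0 -1; 0 0 -3 0 0 0 -1; 0 0 -3.4 0 0 0 -1; 0 0 -3.4 0 0 0 -1; 0 0 -3.4 0 0 0 -1'
python3 - <<'E'
from h import *
from bench import bot
o=bot.get_obs();y=1.8714
print(units(o["tool_pos"],o["tool_rot"],[.5305-.08*np.cos(y),.1588-.08*np.sin(y),.211],y+np.pi/2))
E
```

```text
clock: 4.92
tool_pos: [0.546, -0.2615, 0.2096]
tool_rot: [0.813, 0.583, -0.001, -0.001]
wrist_force: [0.5, 0.0, -7.2]
gripper_width: 0.013
gripper_force: 60.6
(array([ 6.566, -2.052, -0.022]), np.float64(-4.492), array([-0.017, -0.001]))
```

```bash
python3 -m jog '0.6 -0.2 0 0 0 -0.4 -1; 1.4 -0.44 0 0 0 -1 -1; 2.3 -0.7 0 0 0 -1.6 -1; 3.2 -1 0 0 0 -2.2 -1; 4.1 -1.3 0 0 0 -2.8 -1; 5 -1.56 0 0 0 -3.4 -1; 5.8 -1.8 0 0 0 -4 -1; 6.3 -2 0 0 0 -4.4 -1; 6.57 -2.05 0 0 0 -4.49 -1; 6.57 -2.05 0 0 0 -4.49 -1; 6.57 -2.05 0 0 0 -4.49 -1; 6.57 -2.05 0 0 0 -4.49 -1'
python3 - <<'E'
from bench import bot
import cv2
p=bot.read_camera("wrist");cv2.imwrite("pics/w2.png",p["color"][:,:,::-1])
E
```

```text
clock: 6.42
tool_pos: [0.5551, 0.081, 0.2112]
tool_rot: [0.594, 0.804, -0.0, 0.0]
wrist_force: [-0.6, 0.7, -6.6]
gripper_width: 0.013
gripper_force: 60.5
```

View pics/w2.png

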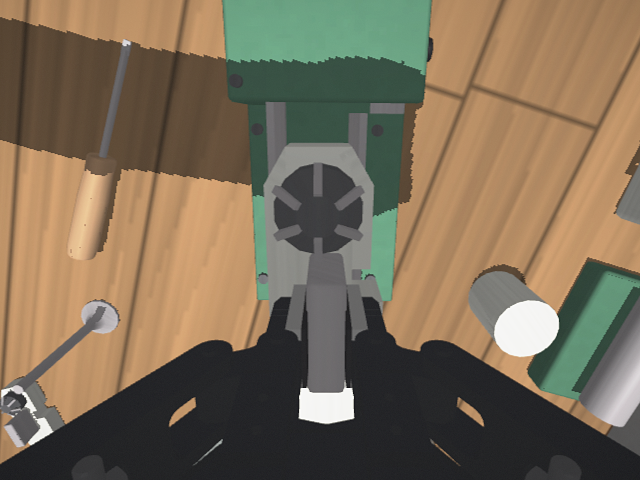

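The held carriage hangs level. Below it are the base plate's open-end corners at (258,300) and (392,300), and the bridge's entry edge from (230,102) to (424,105). The rails' inner edges are at about columns 286 and 349 near row 125.

```bash
python3 - <<'E'
from h import *
from bench import bot
import cv2
o=bot.get_obs();p=bot.read_camera("wrist")
pts=[(257,300,.012),(392,300,.012),(247,110,.012),(230,102,.092),(424,105,.092),(286,125,.032),(349,125,.032),(267,125,.032),(368,125,.032),(264,185,.034+.1696),(373,185,.034+.1696)]
X=ray(o,p,[q[:2] for q in pts],[q[2] for q in pts]);r=R.from_quat(o["tool_rot"])
for q,t in zip(pts,r.inv().apply(X-o["tool_pos"])):print(q,(t*1000).round(1))
g=p["color"]; 
for row in(120,135,270): print(row,g[row,240:420].mean(1).astype(int).tolist())
E
```

```text
(257, 300, 0.012) [-99.8 -68.  199.3]
(392, 300, 0.012) [-99.8  66.  199.3]
(247, 110, 0.012) [ 79.6 -67.1 199.2]
(230, 102, 0.092) [ 83.1 -62.  119.2]
(424, 105, 0.092) [ 81.3  64.1 119.2]
(286, 125, 0.032) [ 67.7 -32.1 179.2]
(349, 125, 0.032) [ 67.7  19.1 179.2]
(267, 125, 0.032) [ 67.6 -47.6 179.2]
(368, 125, 0.032) [ 67.7  34.5 179.2]
(264, 185, 0.2036) [ 48.1 -24.2   7.6]
(373, 185, 0.2036) [48.1 18.9  7.6]
120 [80, 81, 81, 80, 80, 80, 80, 75, 70, 66, 68, 69, 67, 68, 67, 67, 69, 68, 69, 69, 68, 71, 70, 69, 70, 66, 94, 112, 112, 111, 110, 111, 111, 109, 103, 102, 101, 102, 101, 103, 102, 101, 100, 103, 98, 87, 76, 69, 70, 69, 68, 69, 68, 69, 67, 68, 66, 67, 68, 68, 68, 68, 67, 68, 69, 68, 69, 69, 69, 70, 70, 70, 70, 68, 70, 70, 68, 70, 71, 68, 71, 70, 69, 70, 68, 68, 69, 69, 69, 70, 68, 70, 70, 70, 69, 70, 69, 70, 69, 70, 69, 70, 69, 71, 69, 69, 69, 69, 79, 95, 102, 101, 102, 101, 100, 101, 101, 101, 99, 103, 110, 111, 110, 111, 110, 110, 107, 86, 67, 70, 69, 69, 68, 68, 70, 70, 69, 71, 70, 71, 70, 71, 70, 71, 71, 71, 70, 71, 69, 70, 69, 70, 70, 70, 70, 72, 71, 71, 71, 70, 71, 7
[... 1044 characters left out ...]
1, 141, 141, 140, 141, 141, 142, 141, 140, 138, 138, 137, 138, 138, 138, 138, 139, 138, 137, 135, 135, 135, 135, 136, 138, 138, 138, 138, 140, 131, 108, 98, 100, 99, 98, 100, 101, 100, 101, 101, 102, 103, 102, 101, 100, 101, 101, 100, 101, 101, 100, 99, 100, 99, 100, 102, 100, 101, 102, 101, 100, 102, 102, 100, 100, 97, 118, 139, 137, 135, 133, 133, 134, 124, 108, 104, 106, 108, 109, 108, 109, 107, 110, 129, 142, 140, 140, 140, 140, 139, 140, 140, 140, 140, 140, 140, 140, 140, 141, 139, 139, 139, 138, 138, 138, 138, 138, 140, 138, 139, 139, 139, 140, 139, 134, 122, 117, 116, 101, 95, 101, 114, 126, 135, 138, 138, 138, 137, 139, 141, 144, 147, 150, 147, 147, 147, 147, 146, 143, 143, 143, 143]
```

The base plate reaches further out on the track side, while the screws and rails are symmetric about tool y ≈ -7 mm. So the centre line is there, and I'll shift by -0.145 units and lower.

```bash
python3 -m jog '0 -0.145 0.6 0 0 0 -1; 0 -0.145 1.4 0 0 0 -1; 0 -0.145 2.2 0 0 0 -1; 0 -0.145 2.6 0 0 0 -1; 0 -0.145 2.75 0 0 0 -1; 0 -0.145 2.75 0 0 0 -1; 0 -0.145 2.75 0 0 0 -1'
python3 - <<'E'
from bench import bot
import cv2
p=bot.read_camera("wrist");q=bot.read_camera("scene")["color"][170:300,270:420]
a=p["color"][40:360,140:500]
cv2.imwrite("pics/w3.png",cv2.hconcat([a,cv2.resize(q,(369,320),interpolation=2)])[:,:,::-1])
E
```

```text
clock: 7.4
tool_pos: [0.5488, 0.0801, 0.0748]
tool_rot: [0.593, 0.805, 0.001, 0.001]
wrist_force: [0.5, -0.1, -6.1]
gripper_width: 0.0132
gripper_force: 60.3
```

View pics/w3.png

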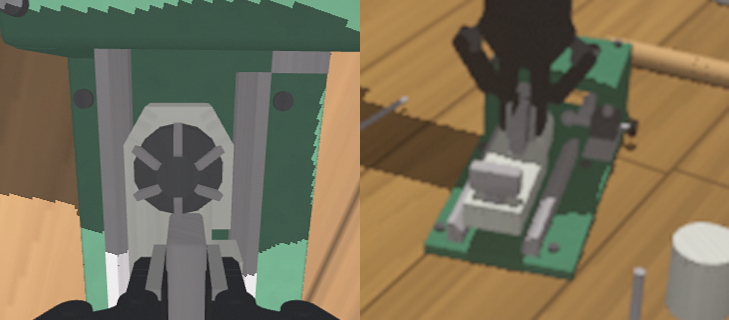

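The carriage hangs about centred between the rails (crop: rail outer edges at columns 95 and 272, carriage left edge at 124), roughly 1.5 mm to the right. I'll lower gently with a small correction.

```bash
python3 -m jog '0 -0.03 0.1 0 0 0 -1; 0 -0.03 0.2 0 0 0 -1; 0 -0.03 0.3 0 0 0 -1; 0 -0.03 0.4 0 0 0 -1; 0 -0.03 0.48 0 0 0 -1; 0 -0.03 0.54 0 0 0 -1; 0 -0.03 0.54 0 0 0 -1; 0 -0.03 0.54 0 0 0 -1'
```

```text
clock: 8.5
tool_pos: [0.5468, 0.0796, 0.0469]
tool_rot: [0.593, 0.805, 0.0, 0.0]
wrist_force: [0.9, 0.4, -6.3]
gripper_width: 0.0131
gripper_force: 60.5
```

```bash
python3 -m jog '0 0 0.03 0 0 0 -1; 0 0 0.06 0 0 0 -1; 0 0 0.07 0 0 0 -1; 0 0 0.07 0 0 0 -1'
```

```text
clock: 9.0
tool_pos: [0.5467, 0.0796, 0.0436]
tool_rot: [0.593, 0.805, -0.0, -0.0]
wrist_force: [-4.0, -1.5, 5.2]
gripper_width: 0.0132
gripper_force: 61.9
```

```bash
python3 -m jog '0 0 0 0 0 0 0; 0 0 0 0 0 0 0.2; 0 0 0 0 0 0 0.2; 0 0 0 0 0 0 0.2; 0 0 0 0 0 0 0.2; 0 0 -0.3 0 0 0 0.2; 0 0 -0.8 0 0 0 0.2; 0 0 -1.6 0 0 0 0.2; 0 0 -2 0 0 0 0.6; -0.6 0 -2 0 0 0 0.6; -1.4 0 -2 0 0 0 0.6; -1.9 0 -2 0 0 0 0.6; -1.9 0 -2 0 0 0 0.6; -1.9 0 -2 0 0 0 0.6'
python3 - <<'E'
from h import *
from bench import bot
import cv2
o=bot.get_obs();p=bot.read_camera("wrist");cv2.imwrite("pics/w4.png",p["color"][:,:,::-1])
E
```

```text
clock: 10.75
tool_pos: [0.5748, -0.0105, 0.1439]
tool_rot: [0.593, 0.805, 0.0, 0.0]
wrist_force: [0.4, -0.3, -0.1]
gripper_width: 0.0685
gripper_force: 0.0
```

View pics/w4.png

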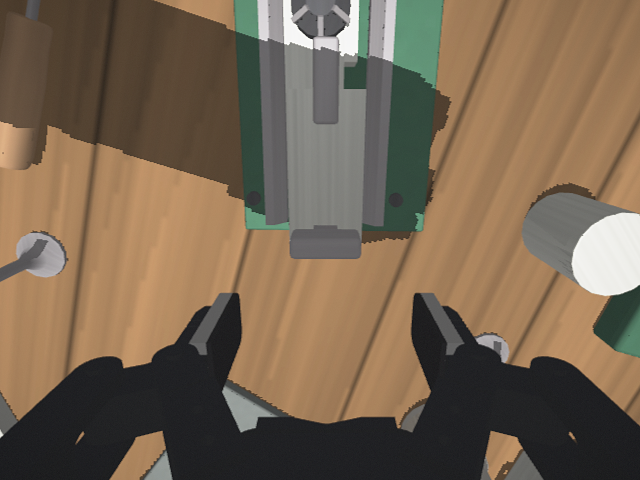

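The carriage lies in the slideway with its crossbar top at columns 290–361, rows 229–258. A valve shows next to the right finger, at about (490,348), so I'll work out the clearance before descending.

```bash
python3 - <<'E'
from h import *
from bench import bot
o=bot.get_obs();p=bot.read_camera("wrist")
pts=[(290,258,.07),(361,258,.07),(290,231,.07),(361,231,.07),(313,123,.07),(338,123,.07),(490,350,.003),(40,255,.003)]
X=ray(o,p,[q[:2] for q in pts],[q[2] for q in pts]);r=R.from_quat(o["tool_rot"])
for q,t,x in zip(pts,r.inv().apply(X-o["tool_pos"]),X):print(q,(t*1000).round(1),x.round(3))
for n in("scene","side"):
    c=bot.read_camera(n);d=bot.search_frame(c,"valve_b")
    print(n,[(np.round(e["box"]).tolist(),round(e["confidence"],2)) for e in d])
    print(proj(np.vstack([X[6:],o["tool_pos"]]),np.array(c["mtx"]),np.array(c["camera_from_world"])).round(0).tolist())
E
```

```text
(290, 258, 0.07) [ -7.7 -21.4  73.8] [ 0.557 -0.024  0.07 ]
(361, 258, 0.07) [-7.7 21.5 73.8] [ 0.598 -0.011  0.07 ]
(290, 231, 0.07) [  9.3 -21.   73.8] [ 0.552 -0.007  0.07 ]
(361, 231, 0.07) [ 9.3 21.1 73.8] [0.592 0.005 0.07 ]
(313, 123, 0.07) [70.7 -6.8 73.8] [0.547 0.055 0.07 ]
(338, 123, 0.07) [70.7  6.8 73.8] [0.56  0.059 0.07 ]
(490, 350, 0.003) [-117.5  141.4  140.8] [ 0.745 -0.08   0.003]
(40, 255, 0.003) [ -30.6 -225.9  140.7] [ 0.368 -0.106  0.003]
scene [([213.0, 222.0, 227.0, 271.0], 0.81)]
[[380.0, 323.0], [221.0, 265.0], [325.0, 219.0]]
side [([293.0, 290.0, 314.0, 341.0], 0.73), ([419.0, 230.0, 435.0, 270.0], 0.52), ([389.0, 311.0, 476.0, 400.0], 0.29)]
[[427.0, 262.0], [306.0, 330.0], [359.0, 224.0]]
```

```bash
python3 -m jog '0.02 0 0.8 0 0 0 0.6; 0.02 0 1.5 0 0 0 0.6; 0.02 0 1.9 0 0 0 0.6; 0.02 0 1.96 0 0 0 0.6; 0.02 0 1.96 0 0 0 0.6; 0.02 0 1.96 0 0 0 -1; 0.02 0 1.96 0 0 0 -1; 0.02 0 1.96 0 0 0 -1; 0.02 0 1.96 0 0 0 -1; 0.02 0 1.96 0 0 0 -1; 0.02 0 1.96 0 0 0 -1'
```

```text
clock: 12.42
tool_pos: [0.575, -0.0102, 0.0465]
tool_rot: [0.593, 0.805, 0.0, 0.001]
wrist_force: [-2.9, -0.3, 10.2]
gripper_width: 0.0427
gripper_force: 60.5
```

```bash
python3 -m jog '0 0 -0.02 0 0 0 -1; 0.1 0 -0.02 0 0 0 -1; 0.2 0 -0.02 0 0 0 -1; 0.3 0 -0.02 0 0 0 -1; 0.4 0 -0.02 0 0 0 -1; 0.5 0 -0.02 0 0 0 -1; 0.6 0 -0.02 0 0 0 -1'
```

```text
clock: 13.3
tool_pos: [0.5659, 0.0184, 0.0465]
tool_rot: [0.593, 0.805, 0.0, 0.0]
wrist_force: [1.7, -4.7, 2.0]
gripper_width: 0.0424
gripper_force: 61.8
```

```bash
python3 -m jog '0.05 0 0 0 0 0 -1; 0.1 0 0 0 0 0 -1; 0.15 0 0 0 0 0 -1; 0.2 0 0 0 0 0 -1; 0.25 0 0 0 0 0 -1; 0.3 0 0 0 0 0 -1'
```

```text
clock: 14.05
tool_pos: [0.5615, 0.0326, 0.0465]
tool_rot: [0.594, 0.805, 0.0, 0.0]
wrist_force: [1.5, -6.5, 2.8]
gripper_width: 0.0426
gripper_force: 61.8
```

```bash
python3 -m jog '0.07 0 0 0 0 0 -1; 0.14 0 0 0 0 0 -1; 0.21 0 0 0 0 0 -1; 0.28 0 0 0 0 0 -1; 0.35 0 0 0 0 0 -1; 0.42 0 0 0 0 0 -1; 0.5 0 0 0 0 0 -1'
```

```text
clock: 14.92
tool_pos: [0.5541, 0.0559, 0.0465]
tool_rot: [0.594, 0.805, -0.0, 0.001]
wrist_force: [2.7, -17.0, 4.6]
gripper_width: 0.0429
gripper_force: 62.0
```

```bash
python3 -c "
from bench import bot;import cv2
c=bot.read_camera('scene')['color'][170:270,290:410]
cv2.imwrite('pics/s5.png',cv2.resize(c,(720,600),interpolation=2)[:,:,::-1])"
```

```text
(no output)
```

View pics/s5.png

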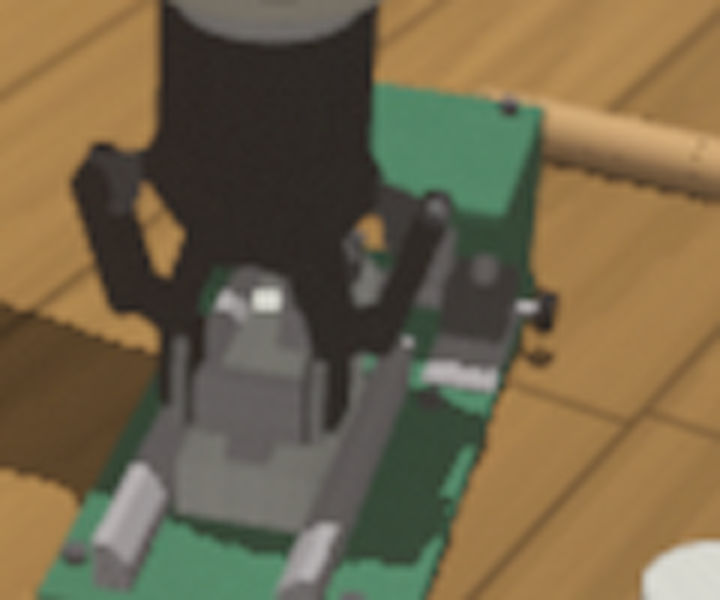

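The ball drag has set in (about 17 N at 69 mm of travel), and the carriage sits straight between the rails. I'll keep pushing in small steps.

```bash
python3 -m jog '0.05 0 0 0 0 0 -1; 0.1 0 0 0 0 0 -1; 0.15 0 0 0 0 0 -1; 0.2 0 0 0 0 0 -1'
```

```text
clock: 15.48
tool_pos: [0.5513, 0.0644, 0.0465]
tool_rot: [0.594, 0.804, -0.001, 0.001]
wrist_force: [3.7, -14.6, 3.0]
gripper_width: 0.0432
gripper_force: 61.9
```

```bash
python3 -m jog '0.05 0 0 0 0 0 -1; 0.1 0 0 0 0 0 -1; 0.15 0 0 0 0 0 -1'
```

```text
clock: 15.85
tool_pos: [0.5491, 0.0717, 0.0465]
tool_rot: [0.594, 0.804, -0.001, 0.001]
wrist_force: [3.5, -14.4, 3.1]
gripper_width: 0.0427
gripper_force: 61.9
```

```bash
python3 -m jog '0.04 0 0 0 0 0 -1; 0.08 0 0 0 0 0 -1'
```

```text
clock: 16.1
tool_pos: [0.5479, 0.0755, 0.0465]
tool_rot: [0.594, 0.804, -0.001, 0.001]
wrist_force: [4.0, -12.5, 3.5]
gripper_width: 0.0429
gripper_force: 61.9
```

```bash
python3 -m jog '0.04 0 0 0 0 0 -1; 0.08 0 0 0 0 0 -1'
```

```text
clock: 16.35
tool_pos: [0.5467, 0.0793, 0.0465]
tool_rot: [0.594, 0.804, -0.001, 0.001]
wrist_force: [3.3, -13.6, 2.4]
gripper_width: 0.0432
gripper_force: 61.9
```

```bash
python3 -m jog '0.04 0 0 0 0 0 -1; 0.08 0 0 0 0 0 -1'
```

```text
clock: 16.6
tool_pos: [0.5456, 0.0831, 0.0465]
tool_rot: [0.594, 0.804, -0.001, 0.001]
wrist_force: [2.8, -14.1, 3.1]
gripper_width: 0.0427
gripper_force: 61.9
```

```bash
python3 -m jog '0.03 0 0 0 0 0 -1; 0.06 0 0 0 0 0 -1'
```

```text
clock: 16.85
tool_pos: [0.5447, 0.086, 0.0465]
tool_rot: [0.594, 0.804, -0.001, 0.001]
wrist_force: [3.0, -14.3, 4.1]
gripper_width: 0.0429
gripper_force: 61.9
```

```bash
python3 -m jog '0.02 0 0 0 0 0 -1; 0.04 0 0 0 0 0 -1'
```

```text
clock: 17.1
tool_pos: [0.5441, 0.0879, 0.0465]
tool_rot: [0.594, 0.804, -0.0, 0.001]
wrist_force: [3.4, -14.2, 4.5]
gripper_width: 0.0428
gripper_force: 61.9
```

```bash
python3 -m jog '0.02 0 0 0 0 0 -1; 0.04 0 0 0 0 0 -1'
```

```text
clock: 17.35
tool_pos: [0.5435, 0.0898, 0.0465]
tool_rot: [0.594, 0.804, -0.001, 0.001]
wrist_force: [3.7, -13.3, 3.5]
gripper_width: 0.0427
gripper_force: 61.9
```

```bash
python3 -m jog '0.02 0 0 0 0 0 -1; 0.04 0 0 0 0 0 -1'
```

```text
clock: 17.6
tool_pos: [0.5429, 0.0917, 0.0465]
tool_rot: [0.594, 0.804, -0.001, 0.001]
wrist_force: [3.3, -14.1, 3.6]
gripper_width: 0.0427
gripper_force: 61.9
```

```bash
python3 -m jog '0.02 0 0 0 0 0 -1; 0.04 0 0 0 0 0 -1'
```

```text
clock: 17.85
tool_pos: [0.5424, 0.0936, 0.0465]
tool_rot: [0.594, 0.804, -0.0, 0.001]
wrist_force: [3.2, -13.3, 3.3]
gripper_width: 0.0428
gripper_force: 61.9
```

```bash
python3 -m jog '0.02 0 0 0 0 0 -1; 0.04 0 0 0 0 0 -1'
```

```text
clock: 18.1
tool_pos: [0.5418, 0.0955, 0.0465]
tool_rot: [0.594, 0.804, -0.001, 0.001]
wrist_force: [4.8, -13.7, 4.0]
gripper_width: 0.0425
gripper_force: 61.9
```

```bash
python3 -m jog '0.02 0 0 0 0 0 -1; 0.04 0 0 0 0 0 -1'
```

```text
clock: 18.35
tool_pos: [0.5412, 0.0975, 0.0465]
tool_rot: [0.594, 0.804, -0.0, 0.001]
wrist_force: [3.4, -13.5, 4.2]
gripper_width: 0.0429
gripper_force: 61.9
```

```bash
python3 -m jog '0.02 0 0 0 0 0 -1; 0.04 0 0 0 0 0 -1'
```

```text
clock: 18.6
tool_pos: [0.5405, 0.0998, 0.0465]
tool_rot: [0.594, 0.804, -0.0, 0.001]
wrist_force: [2.8, -10.9, 2.9]
gripper_width: 0.0429
gripper_force: 61.9
```

```bash
python3 -m jog '0.02 0 0 0 0 0 -1; 0.04 0 0 0 0 0 -1'
```

```text
clock: 18.85
tool_pos: [0.5399, 0.1021, 0.0465]
tool_rot: [0.594, 0.805, -0.0, 0.001]
wrist_force: [3.5, -7.4, 3.1]
gripper_width: 0.0425
gripper_force: 61.9
```

```bash
python3 -m jog '0.02 0 0 0 0 0 -1; 0.03 0 0 0 0 0 -1'
```

```text
clock: 19.1
tool_pos: [0.5394, 0.1041, 0.0465]
tool_rot: [0.594, 0.805, 0.0, 0.0]
wrist_force: [3.8, -6.7, 1.6]
gripper_width: 0.0426
gripper_force: 61.8
```

The force dropped from 14 to 7 N, so the ball is falling into the notch. Next I'll feel for the solid stop.

```bash
python3 -m jog '0.01 0 0 0 0 0 -1; 0.02 0 0 0 0 0 -1'
```

```text
clock: 19.35
tool_pos: [0.5392, 0.1049, 0.0465]
tool_rot: [0.594, 0.805, 0.0, 0.0]
wrist_force: [2.3, -7.5, 2.7]
gripper_width: 0.0428
gripper_force: 61.8
```

```bash
python3 -m jog '0.01 0 0 0 0 0 -1; 0.02 0 0 0 0 0 -1'
```

```text
clock: 19.6
tool_pos: [0.539, 0.1052, 0.0465]
tool_rot: [0.594, 0.805, -0.0, 0.001]
wrist_force: [4.6, -12.0, 2.2]
gripper_width: 0.043
gripper_force: 61.8
```

```bash
python3 -m jog '0.01 0 0 0 0 0 -1; 0.01 0 0 0 0 0 -1'
```

```text
clock: 19.85
tool_pos: [0.5389, 0.1053, 0.0465]
tool_rot: [0.594, 0.804, -0.0, 0.001]
wrist_force: [4.1, -11.6, 3.1]
gripper_width: 0.0429
gripper_force: 61.8
```

```bash
python3 -m jog '0.01 0 0 0 0 0 -1; 0.01 0 0 0 0 0 -1'
```

```text
clock: 20.1
tool_pos: [0.5388, 0.1054, 0.0465]
tool_rot: [0.594, 0.804, -0.0, 0.001]
wrist_force: [4.9, -13.9, 3.2]
gripper_width: 0.0427
gripper_force: 61.9
```

```bash
python3 -m jog '0.01 0 0 0 0 0 -1; 0.03 0 0 0 0 0 -1; 0.03 0 0 0 0 0 -1'
```

```text
clock: 20.48
tool_pos: [0.5386, 0.1058, 0.0466]
tool_rot: [0.595, 0.804, -0.001, 0.001]
wrist_force: [6.1, -20.1, 4.3]
gripper_width: 0.0429
gripper_force: 62.0
```

Solid at about 21 N with no further travel. Now I'll relax, let go and rise.

```bash
python3 -m jog '-0.03 0 0 0 0 0 -1; -0.03 0 0 0 0 0 0.5; -0.03 0 0 0 0 0 0.5; -0.03 0 0 0 0 0 0.5; -0.03 0 0 0 0 0 0.5; -0.03 0 -0.3 0 0 0 0.5; -0.03 0 -1 0 0 0 0.5; -0.03 0 -2 0 0 0 0.5; -0.8 0 -2.6 0 0 0 0.5; -1.6 0 -3 0 0 0 0.5; -1.6 0 -3 0 0 0 0.5; -1.6 0 -3 0 0 0 0.5'
python3 - <<'E'
from h import *
from bench import bot
import cv2
o=bot.get_obs();p=bot.read_camera("wrist");s=bot.read_camera("scene")["color"][165:305,285:425]
cv2.imwrite("pics/f.png",cv2.hconcat([p["color"][0:400,120:520],cv2.resize(s,(400,400),interpolation=2)])[:,:,::-1])
E
```

```text
clock: 21.98
tool_pos: [0.5611, 0.0329, 0.1966]
tool_rot: [0.593, 0.805, 0.0, -0.0]
wrist_force: [-0.1, 0.6, 0.2]
gripper_width: 0.064
gripper_force: 0.0
```

View pics/f.png

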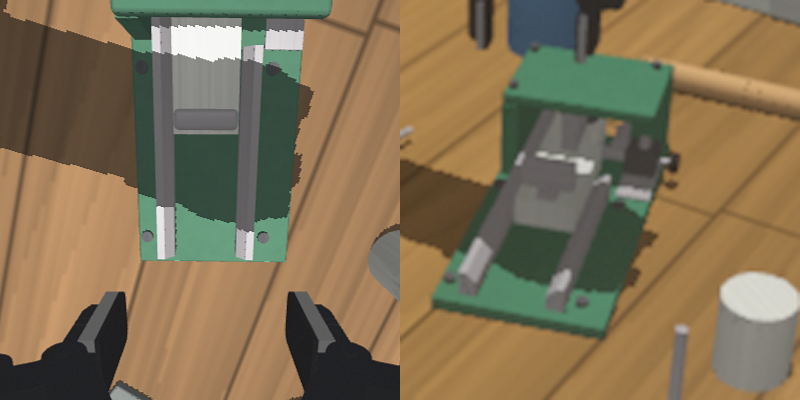

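The carriage lies flat and straight in the slideway under the bridge (crossbar at crop (206,119)), and nothing else was disturbed. One numeric check that it did not spring back, then hand in.

```bash
python3 - <<'E'
from h import *
from bench import bot
o=bot.get_obs();p=bot.read_camera("wrist")
X=ray(o,p,[(294,131),(358,131)],[.07,.07]).mean(0);d=np.array([-.296,.955])
print("crossbar rear edge vs last grip, along slide:",((X[:2]-[.5386,.1058])@d*1000).round(1),"expect about -7")
print(bot.hand_in())
E
```

```text
crossbar rear edge vs last grip, along slide: -11.0 expect about -7
the job is handed in; nothing more can be done
None
```

The carriage is pushed home, let go and lying flat, and the job is handed in at about 22 s. The force dropped from about 14 to 7 N as the ball fell into its notch, then rose to about 21 N at the solid stop. The last camera check put the crossbar about 4 mm short of where I expected it. I took that as measurement error and did not look again, so a small spring-back is possible; the hand-in returned no verdict.

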